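# Tip the brass nuts out of the divided sorter tray

## Task

Pull up the green plunger knob, slide the blue catch tub under the front corner of the tray where the brass nuts lie, and let the plunger drop home into that hole. Then gently push the post in the middle of the tray so the tray tips towards that corner and all three brass nuts pour into the tub, and let the tray come back level. Everything else must stay in its own compartment; do not touch any of the hardware in the tray with the gripper, and leave the other things on the bench where they are.

Things in the scene. Friction and masses are not known exactly. Their poses are not given: they have to be found in the camera images.
- rig: The sorter's fixed base, a red plate 300 x 310 x 8 mm on the bench. Origin on the bench straight under the tray's pivot; x points to the sorter's rear (away from the robot), y to its left, z up; may stand turned by up to 0.3 rad. It carries the tilting tray on a column and, along its front, a rail with three index holes 70 mm apart (left, middle, right).
- tray_mid (a point): Centre of the tray floor's upper face, 139 mm above the bench when level; axes fixed to the tray, parallel to the rig's when level. Tray 150 x 150 mm, a cross of 3 mm walls makes four square compartments, all walls 22 mm high. Brass nuts are in one front (x below 0) compartment, dark nuts in the other, sides changing; bushes and spacers in the rear ones.
- post_top (a point): Top centre of the black post with yellow cap in the middle of the tray, 18 mm diameter, top 106 mm above the tray's floor, 110 mm above the pivot (pivot 135 mm above the bench). Pushing it sideways tips the tray that way, any direction; springs of 0.8 N m/rad level it when let go (about 6 N at the post for a full tip).
- spout_left (a point): Tip of the tray's front left corner, on its floor, at (-75, 75) mm from the floor's centre (front right: (-75, -75)). At each of the four corners the outer walls are cut away over 28 mm either side, so each compartment has an open spout at its own outer corner. Hardware begins to slide at about 8 to 13 degrees of tilt; sliding slantwise along a wall it needs up to about 25.
- cradle (a joint): Front/back tip of the tray about the rig's y axis (rad): 0 level, positive = front edge down; stops at +-0.5.
- tray (a joint): Sideways tip of the tray about its x axis (rad): 0 level, positive = left (+y) edge down; stops at +-0.5.
- carriage (a joint): Position of the sliding catch tub along the rig's y (m): 0 = middle hole (start), +0.070 = left hole, -0.070 = right hole, under the two front corners. End stops 1 mm past the outer holes. Slides with about 1 N once the plunger is pulled; otherwise locked with about 2 mm of play either way.
- tub_in (a point): Middle of the blue catch tub's floor, 20 mm above the bench; axes parallel to the rig's. Inside, the tub reaches 45 mm to the front and 47 mm to the rear of here and 50 mm to each side; rim 56 mm above the bench, with a guard up to 126 mm on the front wall and the front 42 mm of the sides.
- plunger (a joint): Lift of the index plunger (m): 0 = fully home in a hole, up to 0.016. The pin is out of the hole from 0.008 up; spring 4.5 N at home, 6 N at 10 mm. Resting on the rail between holes it reads 0.008; it drops in by itself over a hole.
- knob_mid (a point): Middle of the plunger's green round knob, 26 mm diameter and 26 mm high (86 to 112 mm above the bench when home), standing upright on the carriage 80 mm to the front of the tub's middle and moving with the carriage; below it a thin stem, then the bracket's collar at 72 mm. Pull it straight up.
- brass1: Yellow brass hex nut, 17 mm across flats, 9 mm high; origin at the centre of its underside
- brass2: Yellow brass hex nut, 17 mm across flats, 9 mm high; origin at the centre of its underside
- brass3: Yellow brass hex nut, 17 mm across flats, 9 mm high; origin at the centre of its underside
- dark1: Dark steel hex nut, 17 mm across flats, 9 mm high; origin at the centre of its underside
- dark2: Dark steel hex nut, 17 mm across flats, 9 mm high; origin at the centre of its underside
- dark3: Dark steel hex nut, 17 mm across flats, 9 mm high; origin at the centre of its underside
- bush1: Red plastic bush, 18 mm across, 11 mm high, in one rear compartment; origin at the centre of its underside
- bush2: Red plastic bush, 18 mm across, 11 mm high, in one rear compartment; origin at the centre of its underside
- spacer1: Blue plastic spacer, 16 mm across, 12 mm high, in the other rear compartment; origin at the centre of its underside
- spacer2: Blue plastic spacer, 16 mm across, 12 mm high, in the other rear compartment; origin at the centre of its underside
- spraycan: Bystander: spray can, 64 mm across, 170 mm tall; origin at the centre of its underside
- taperoll: Bystander: green roll of tape lying flat, 100 mm across, 24 mm tall; origin at the centre of its underside
- driver: Bystander: orange-handled screwdriver lying on the bench; origin under the middle of the tool
- tin: Bystander: open steel tin, 76 mm across, 70 mm tall; origin at the centre of its underside

How it is judged:
By the outcome, as a careful person would: the job done as asked, in the order asked, and still so for the second after the job is handed in, with the robot touching nothing.
It also fails if it takes over 58 s, if anything falls off the work surface, if the arm or the gripper's body presses on something with over 40 N, if the wrist force passes 120 N, or if a joint passes its speed limit or range.

## Robot

A 6-joint arm with a two-finger parallel gripper is mounted at the origin on the work surface. World frame = base frame: x ahead of the robot, y to its left, z up, the work surface at z = 0. Lengths are in mm, angles in degrees, forces in N, time in s.
With the tool pointing down it reaches from about 350 to 850 mm from the base axis. Payload 8.1 kg.
Tool frame: the origin (TCP) lies between the finger pads; the fingertips stand 22 mm ahead of it and the grasp point (between the pads) lies 3 mm ahead of it; z points along the fingers, y is the line along which they close (so a half turn about z gives the same grasp; the last joint's range is limited). The gripper opens to 85 mm and grips with 20 to 120 N. Pads are 22 mm wide; open, the fingers measure 114 mm over their backs; the gripper's body (76 mm by 85 mm) begins 54 mm behind the grasp point. The pads swing forward as they close: fully open they stand 13 mm farther back than shut.
Start: joints at [58.476, 7.471, 85.268, -0, 87.261, -4.893], TCP at [268.927, 536.362, 253.292] pointing down, gripper open.
Joint ranges: [-169.43, 169.43], [-51.17, 129.36], [1.28, 143.12], [-76.62, 256.62], [0, 156.53], [-152.29, 152.29]. Speed limits (degrees/s): [136.94, 136.94, 159.86, 180, 180, 180].

## Interface

Orientations are given as [roll, pitch, yaw] about the fixed x, y, z axes, in that order (R = Rz(yaw) Ry(pitch) Rx(roll)).
In Python, from bench import r, vision gives the robot as it stands.
- The arm moves only by the tool step_arm, never from a script. Its argument "targets" is a list that holds one entry, the list of rows, each a list of 6 numbers: the shift along the world's x, y, z in mm, then the turn, a rotation vector about the world's x, y, z in rad. In form: [[[x, y, z, rx, ry, rz], ...]]. A call has 1 to 12 rows; each row is the pose to reach, as a shift and turn from the pose commanded when the call began; what a row does not reach only later rows make up. A row lasts 1/12 s, in which the tool goes at most 41.7 mm and 7.16 degrees, less where a joint would pass 70% of its speed; a pose out of reach is approached as far as the arm can. A call with a gripper value outside its range is refused whole. "fingers" is the gripper's target within -1 to 1 (shut at 1, half-way at 0, fully open at -1), set as the call begins (left out, the last holds). The fingers move at their own pace and stop on an object; "newtons" is the grip in N (left out, the last holds). Time passes only in rows, so rows that repeat a pose let the fingers close. It gives the time, the measured TCP pose, the force, the opening and the grip force at its end, in the units of the state.
- r.sense(): the state, without advancing time (a new reading comes with each control period).
- vision.snapshot(name): name is "scene" or "top"; returns a dict with "img" (420x560x3 uint8, blue, green, red), "mtx" (3x3 intrinsics, pixels), "eye" and "attitude" of the camera in the world. Camera axes: x right, y up, looking along -z (the intrinsics and any distortion apply to the point x, -y, -z); pixel columns grow to the right and rows downward; lengths in mm; the calibration is good to about 2 mm. A picture is of the moment at which its call begins. There is no depth.
- r.hand_in(): hands the job in; it is judged then, once.
The state is a dict: "time": time; "joint_pos": joint angles; "qd": joint speeds; "joint_efforts": joint torques, N m; "tool_pos": TCP position; "tcp_rot": TCP orientation; "ft_force": force on the tool from outside, world axes, zero at the start; "wrist_torque": the same for the moment, N m; "finger_gap": finger opening in mm; "grip_force": force on a finger pad.
Only numpy, scipy, OpenCV 4.12 (cv2) and the standard library are available. Lean on these libraries where they do the work, as an engineer would, in place of code of your own. Each camera call takes 0.05 s, during which the arm holds its last target. There are 200 camera calls.

## Working session

There is one attempt and no reset: what is moved stays moved. The work goes in short steps, Python scripts to look and compute and a tool call to move; the robot and the scene stay as the last step left them, time stands still between calls to the robot, and variables do not carry over. Pictures are saved under pics/ and viewed, at most 10 in all, crops included, and the job is handed in when it is done.

Besides the shell and the picture viewer there is one more tool, called after "Call:" in YAML: its name, and indented under it one key for each argument. step_arm: Moves the arm, as the interface text tells. Its arguments: {"type":"object","properties":{"targets":{"type":"array"},"fingers":{"type":"number"},"newtons":{"type":"number"}},"required":["targets"]}

```bash
mkdir -p pics; python3 - <<'E'
from bench import r, vision
import cv2,pickle
for n in("scene","top"):
    s=vision.snapshot(n);pickle.dump(s,open(n+".pkl","wb"));cv2.imwrite(f"pics/{n}0.png",s["img"]);print(n,s["mtx"],s["eye"],s["attitude"],[k for k in s])
print(r.sense())
E
```

```text
scene [[465.20704868   0.         280.15523508]
 [  0.         465.20704868 209.51016077]
 [  0.           0.           1.        ]] [1093.26091189  798.95710191  997.36523296] [ 49.47964797  -1.01222559 145.39524106] ['img', 'mtx', 'eye', 'attitude']
top [[450.85474092   0.         271.83585228]
 [  0.         450.85474092 211.51960317]
 [  0.           0.           1.        ]] [ 382.27951234   -6.00360829 1283.17081331] [  8.867572     1.69162363 -89.51069734] ['img', 'mtx', 'eye', 'attitude']
{'time': 0.1, 'joint_pos': array([ 5.84775583e+01,  7.51016419e+00,  8.53244987e+01,  2.03374407e-04,
        8.72613689e+01, -4.89385605e+00]), 'qd': array([-0.04635968, -0.07837145, -0.15912533, -0.06163093, -0.02140855,
       -0.02911283]), 'joint_efforts': array([ 1.40010252e-03, -5.70958507e+01, -5.01938474e+01, -1.06174934e-04,
        8.32621678e-03,  5.01631496e-05]), 'tool_pos': array([268.66515548, 535.96691793, 252.34174642]), 'tcp_rot': array([-1.79904336e+02, -8.39486245e-03,  1.53371397e+02]), 'ft_force': array([ 0.52051089, -0.23868817,  0.64941967]), 'wrist_torque': array([ 0.00043748, -0.03304991, -0.02977632]), 'grip_force': 0.0, 'finger_gap': 85.33304363619142}
```

View pics/scene0.png

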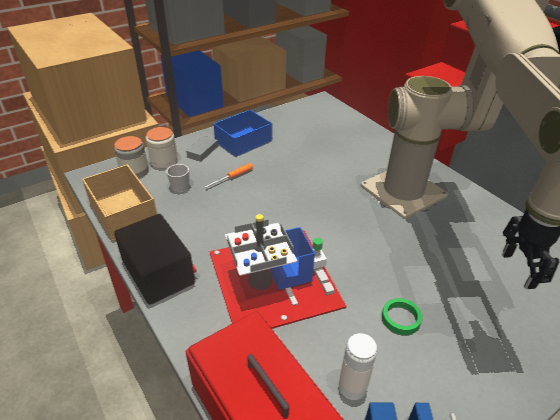

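View pics/top0.png

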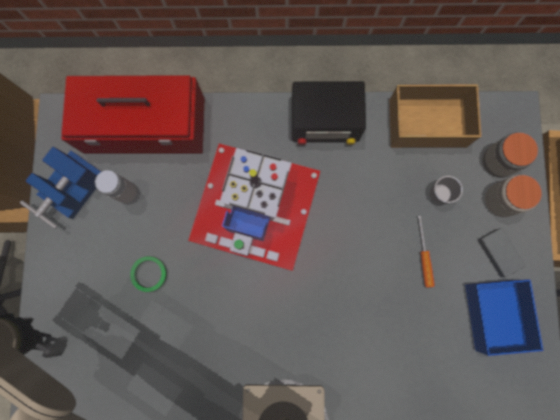

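The top view shows the rig at about (255,205), with the brass nuts at about (237,190), front left. The knob is at about (239,244). I'll enlarge both views.

```bash
python3 - <<'E'
import cv2,pickle
a=pickle.load(open("top.pkl","rb"))["img"][135:275,180:330]
cv2.imwrite("pics/top1.png",cv2.resize(a,None,fx=4,fy=4,interpolation=cv2.INTER_CUBIC))
a=pickle.load(open("scene.pkl","rb"))["img"][205:335,200:350]
cv2.imwrite("pics/scene1.png",cv2.resize(a,None,fx=4,fy=4,interpolation=cv2.INTER_CUBIC))
E
```

```text
(no output)
```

View pics/top1.png

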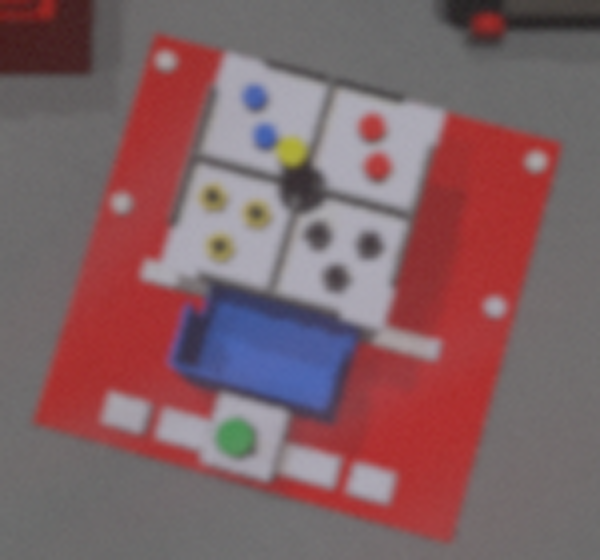

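View pics/scene1.png

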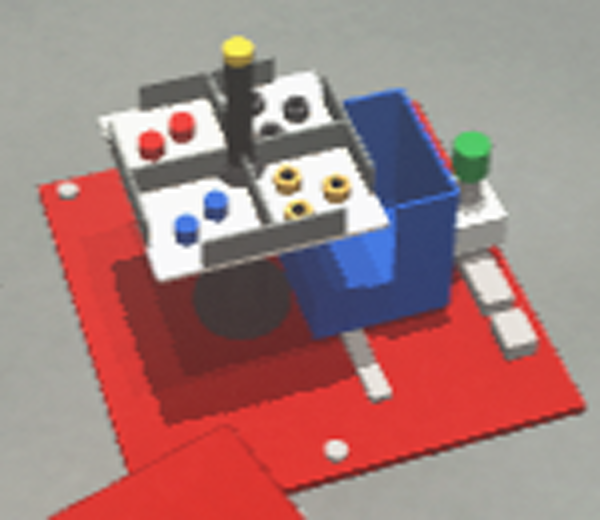

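Top crop: cap at (292,150), knob at (236,437), plate corners at (157,35), (562,143), (453,542) and (35,424). Scene crop: cap at (238,45), knob top at (472,140). The brass nuts are front left. I'll fit the rig pose from these.

```bash
cat > h.py <<'E'
import pickle,numpy as np
from scipy.spatial.transform import Rotation as R
def proj(s,P):
    A=R.from_euler("xyz",s["attitude"],degrees=True).as_matrix()
    c=(np.atleast_2d(P)-s["eye"])@A; c=c*[1,-1,-1]
    u=c@np.array(s["mtx"]).T; return u[:,:2]/u[:,2:]
def ray(s,uv,z):
    A=R.from_euler("xyz",s["attitude"],degrees=True).as_matrix()
    d=np.linalg.inv(s["mtx"])@[uv[0],uv[1],1]; d=A@(d*[1,-1,-1])
    e=np.array(s["eye"]); return e+d*(z-e[2])/d[2]
def tri(s1,u1,s2,u2):
    from scipy.optimize import least_squares
    return least_squares(lambda p:np.r_[proj(s1,p)[0]-u1,proj(s2,p)[0]-u2],[500,0,150])
E
python3 - <<'E'
from h import *
t=pickle.load(open("top.pkl","rb"));s=pickle.load(open("scene.pkl","rb"))
T=lambda c:(np.array(c)+.5)/4-.5+[180,135]
S=lambda c:(np.array(c)+.5)/4-.5+[200,205]
for n,a,b,z in(("cap",(292,150),(238,45),245),("knob",(236,437),(472,140),112)):
    print(n,ray(t,T(a),z),ray(s,S(b),z)); q=tri(t,T(a),s,S(b)); print(q.x,q.cost)
C=[ray(t,T(c),8)[:2] for c in((157,35),(562,143),(453,542),(35,424))]
print(C,[np.linalg.norm(C[i]-C[i-1]) for i in range(4)])
for i,j in((0,1),(3,2)): d=C[i]-C[j];print(np.degrees(np.arctan2(-d[0],d[1])))
for i,j in((0,3),(1,2)): d=C[i]-C[j];print(np.degrees(np.arctan2(d[1],d[0])))
E
```

```text
cap [638.23932294  72.33392597 245.        ] [638.91412581  73.22514677 245.        ]
[638.42783531  72.40886022 244.17068352] 7.367814160641729e-05
knob [479.07677781 116.02716338 112.        ] [478.45956396 115.53470201 112.        ]
[478.9738409  116.00071743 112.66345681] 0.0006461690950132032
[array([783.37716613, 191.0494534 ]), array([ 702.11682761, -105.51118055]), array([414.96162272, -27.0651367 ]), array([496.07163579, 270.67723069])] [np.float64(298.135960060791), np.float64(307.49219864972656), np.float64(297.6774991367738), np.float64(308.59253321941776)]
-15.323459884569392
-15.238558381909895
-15.490907529203113
-15.279442371322395
```

```bash
python3 - <<'E'
from h import *
t=pickle.load(open("top.pkl","rb"))
T=lambda c:(np.array(c)+.5)/4-.5+[180,135]
a=np.radians(-15.3);M=np.array([[np.cos(a),np.sin(a)],[-np.sin(a),np.cos(a)]])
for n,c,z in(("brass",(213,198),148),("brass",(257,214),148),("brass",(220,247),148),("dark",(319,236),148),("dark",(370,245),148),("dark",(336,278),148),("bush",(372,128),150),("bush",(377,166),150),("sp",(255,97),151),("sp",(264,136),151)):
    print(n,(M@(ray(t,T(c),z)[:2]-[638.5,72.7])).round())
E
```

```text
brass [-23.  53.]
brass [-26.  23.]
brass [-53.  40.]
dark [-29. -20.]
dark [-26. -53.]
dark [-52. -38.]
bush [ 48. -33.]
bush [ 25. -43.]
sp [48. 46.]
sp [24. 33.]
```

Call:
step_arm:
  targets:
    - [[20,-40,0,0,0,0.05],[40,-80,0,0,0,0.1],[60,-120,0,0,0,0.15],[80,-160,0,0,0,0.197],[100,-200,0,0,0,0.197],[120,-240,0,0,0,0.197],[140,-280,0,0,0,0.197],[160,-320,0,0,0,0.197],[180,-360,0,0,0,0.197],[195,-400,0,0,0,0.197],[210,-420,0,0,0,0.197],[210,-420,0,0,0,0.197]]
  fingers: -0.2
  newtons: 30

```text
time: 1.1
tool_pos: [480.5, 111.6, 253.0]
tcp_rot: [-179.9, 0.1, 164.4]
ft_force: [0.4, -0.1, 0.8]
finger_gap: 51.2
grip_force: 0.0
```

Call:
step_arm:
  targets:
    - [[0,-0.5,-35,0,0,0],[0,-0.5,-70,0,0,0],[0,-0.5,-100,0,0,0],[0,-0.5,-125,0,0,0],[0,-0.5,-143,0,0,0],[0,-0.5,-151,0,0,0],[0,-0.5,-151,0,0,0],[0,-0.5,-151,0,0,0]]

```text
time: 1.77
tool_pos: [478.9, 116.1, 102.7]
tcp_rot: [-180.0, -0.0, 164.7]
ft_force: [-0.1, 0.6, 0.2]
finger_gap: 51.2
grip_force: 0.0
```

Call:
step_arm:
  targets:
    - [[0,0,0,0,0,0],[0,0,0,0,0,0],[0,0,0,0,0,0],[0,0,0,0,0,0],[0,0,0,0,0,0],[0,0,0,0,0,0],[0,0,0,0,0,0],[0,0,0,0,0,0]]
  fingers: 1
  newtons: 35

```text
time: 2.43
tool_pos: [480.4, 116.4, 104.3]
tcp_rot: [179.9, 0.2, 164.7]
ft_force: [-0.6, 2.2, 6.4]
finger_gap: 25.4
grip_force: 34.3
```

Call:
step_arm:
  targets:
    - [[0,0,3,0,0,0],[0,0,6,0,0,0],[0,0,9,0,0,0],[0,0,12,0,0,0],[0,0,14,0,0,0],[0,0,14,0,0,0],[0,0,14,0,0,0],[0,0,14,0,0,0]]

```text
time: 3.1
tool_pos: [479.8, 115.5, 116.5]
tcp_rot: [180.0, 0.1, 164.6]
ft_force: [6.4, -1.4, -7.1]
finger_gap: 24.7
grip_force: 34.9
```

Call:
step_arm:
  targets:
    - [[1.8,6.8,0,0,0,0],[3.7,13.5,0,0,0,0],[5.5,20.2,0,0,0,0],[7.4,27,0,0,0,0],[9.2,33.8,0,0,0,0],[11.1,40.5,0,0,0,0],[12.9,47.2,0,0,0,0],[14.8,54,0,0,0,0],[16.6,60.8,0,0,0,0],[18.5,67.5,0,0,0,0],[18.5,67.5,0,0,0,0],[18.5,67.5,0,0,0,0]]

```text
time: 4.1
tool_pos: [498.6, 183.2, 116.5]
tcp_rot: [180.0, 0.1, 164.7]
ft_force: [7.3, -1.5, -7.5]
finger_gap: 24.9
grip_force: 35.1
```

Call:
step_arm:
  targets:
    - [[0,0,-3,0,0,0],[0,0,-6,0,0,0],[0,0,-9,0,0,0],[0,0,-12,0,0,0],[0,0,-12,0,0,0],[0,0,-12,0,0,0]]

```text
time: 4.6
tool_pos: [498.7, 183.7, 104.5]
tcp_rot: [179.9, 0.2, 164.6]
ft_force: [8.8, 3.2, -8.8]
finger_gap: 25.1
grip_force: 35.1
```

Call:
step_arm:
  targets:
    - [[0,0,0,0,0,0],[0,0,0,0,0,0],[0,0,0,0,0,0],[0,0,0,0,0,0],[0,0,0,0,0,0],[0,0,0,0,0,0]]
  fingers: -0.2

```text
time: 5.1
tool_pos: [497.4, 183.4, 104.3]
tcp_rot: [-180.0, -0.0, 164.7]
ft_force: [0.1, 0.4, -0.4]
finger_gap: 51.5
grip_force: 0.0
```

Call:
step_arm:
  targets:
    - [[0,0,15,0,0,0],[0,0,45,0,0,0],[0,0,85,0,0,0],[0,0,125,0,0,0],[0,0,165,0,0,0],[0,0,195,0,0,0],[-40,0,195,0,0,0],[-80,0,195,0,0,0],[-120,0,195,0,0,0],[-140,0,195,0,0,0],[-140,0,195,0,0,0]]

```text
time: 6.02
tool_pos: [354.6, 183.6, 299.7]
tcp_rot: [180.0, 0.0, 164.7]
ft_force: [-1.6, -0.2, -0.7]
finger_gap: 51.1
grip_force: 0.0
```

```bash
python3 - <<'E'
from bench import r, vision
import cv2,pickle,numpy as np
o=[]
for n,c in(("scene",(205,335,200,350)),("top",(140,275,180,330))):
    s=vision.snapshot(n);pickle.dump(s,open(n+"2.pkl","wb"));a=s["img"][c[0]:c[0]+130,c[2]:c[2]+150][:, :];o.append(a)
cv2.imwrite("pics/both2.png",cv2.resize(np.hstack(o),None,fx=2.66,fy=2.66,interpolation=cv2.INTER_CUBIC))
E
```

```text
(no output)
```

View pics/both2.png

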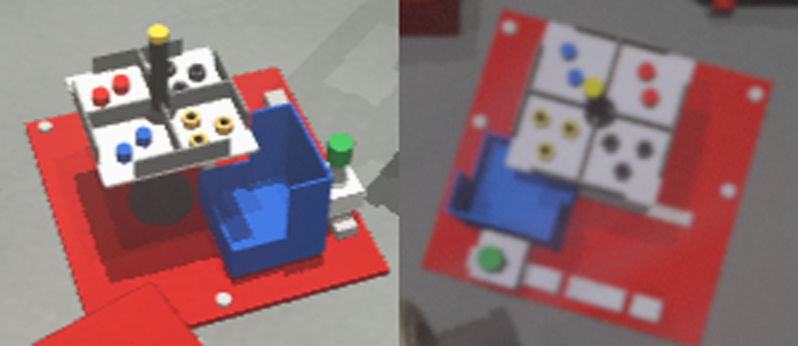

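The tub is now under the front left corner. The knob top is at (340,140) in the left view and (490,258) in the right. I'll triangulate its height to check that the plunger is home.

```bash
python3 - <<'E'
from h import *
t=pickle.load(open("top2.pkl","rb"));s=pickle.load(open("scene2.pkl","rb"))
def blob(s,roi):
    import cv2
    x0,y0,x1,y1=roi; im=s["img"][y0:y1,x0:x1].astype(int)
    m=(im[...,1]>im[...,0]+30)&(im[...,1]>im[...,2]+30); v,u=np.nonzero(m); return np.array([u.mean()+x0,v.mean()+y0]),m.sum(),(v.min()+y0,v.max()+y0)
for n in("","2"):
    T=pickle.load(open(f"top{n}.pkl","rb"));S=pickle.load(open(f"scene{n}.pkl","rb"))
    a=blob(T,(205,220,260,260));b=blob(S,(310,230,350,275))
    print(a,b,tri(T,a[0],S,b[0]).x)
E
```

```text
(array([238.43859649, 243.8245614 ]), np.int64(57), (np.int64(240), np.int64(248))) (array([317.45360825, 243.19587629]), np.int64(97), (np.int64(238), np.int64(250))) [480.01129186 117.75536158 101.02855983]
(array([213.61111111, 236.61111111]), np.int64(54), (np.int64(233), np.int64(240))) (array([327.28703704, 260.74074074]), np.int64(108), (np.int64(255), np.int64(267))) [498.77971381 183.85571956 100.89566441]
```

Call:
step_arm:
  targets:
    - [[28,-11,0,0,0,0.08],[56,-22,0,0,0,0.16],[84,-33,0,0,0,0.24],[112,-44,0,0,0,0.32],[140,-55,0,0,0,0.4],[168,-66,0,0,0,0.48],[196,-77,0,0,0,0.56],[224,-88,0,0,0,0.64],[252,-99,0,0,0,0.72],[281,-110.5,0,0,0,0.785],[281,-110.5,0,0,0,0.785],[281,-110.5,0,0,0,0.785]]

```text
time: 7.12
tool_pos: [639.9, 71.3, 296.3]
tcp_rot: [179.9, -0.2, -150.5]
ft_force: [-0.1, -0.4, -0.0]
finger_gap: 51.5
grip_force: 0.0
```

Call:
step_arm:
  targets:
    - [[0,0,0,0,0,0],[0,0,-15,0,0,0],[0,0,-30,0,0,0],[0,0,-45,0,0,0],[0,0,-60,0,0,0],[0,0,-70,0,0,0],[0,0,-70,0,0,0],[0,0,-70,0,0,0]]

```text
time: 7.78
tool_pos: [637.9, 73.2, 229.4]
tcp_rot: [180.0, -0.0, -150.4]
ft_force: [-0.1, -0.1, 0.4]
finger_gap: 51.2
grip_force: 0.0
```

Call:
step_arm:
  targets:
    - [[-2,3.5,0,0,0,0],[-4,7,0,0,0,0],[-6,10.4,0,0,0,0],[-7.9,13.9,0,0,0,0],[-9.4,16.5,0,0,0,0],[-10.9,19.1,0,0,0,0],[-12.4,21.7,0,0,0,0],[-13.9,24.3,0,0,0,0],[-15.4,26.9,0,0,0,0],[-16.8,29.5,0,0,0,0],[-18.3,32.1,0,0,0,0],[-19.8,34.7,0,0,0,0]]

```text
time: 8.78
tool_pos: [618.5, 107.5, 229.1]
tcp_rot: [-180.0, -0.0, -150.4]
ft_force: [1.9, -3.1, -0.8]
finger_gap: 51.1
grip_force: 1.7
```

Call:
step_arm:
  targets:
    - [[-1,1.7,0,0,0,0],[-2,3.5,0,0,0,0],[-3,5.2,0,0,0,0],[-4,7,0,0,0,0],[-5,8.7,0,0,0,0],[-6,10.4,0,0,0,0],[-7,12.2,0,0,0,0],[-8,13.9,0,0,0,0],[-8,13.9,0,0,0,0],[-8,13.9,0,0,0,0],[-8,13.9,0,0,0,0],[-8,13.9,0,0,0,0]]

```text
time: 9.78
tool_pos: [610.7, 121.5, 229.4]
tcp_rot: [180.0, 0.0, -150.4]
ft_force: [1.8, -2.4, -0.7]
finger_gap: 51.1
grip_force: 1.8
```

```bash
cat > look.py <<'E'
import sys
from bench import r, vision
import cv2,pickle,numpy as np
o=[]
for n,c in(("scene",(205,200)),("top",(140,180))):
    s=vision.snapshot(n);pickle.dump(s,open(n+sys.argv[1]+".pkl","wb"));o.append(s["img"][c[0]:c[0]+130,c[1]:c[1]+150])
cv2.imwrite(f"pics/both{sys.argv[1]}.png",cv2.resize(np.hstack(o),None,fx=2.66,fy=2.66,interpolation=cv2.INTER_CUBIC))
E
python3 look.py 3
```

```text
(no output)
```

View pics/both3.png

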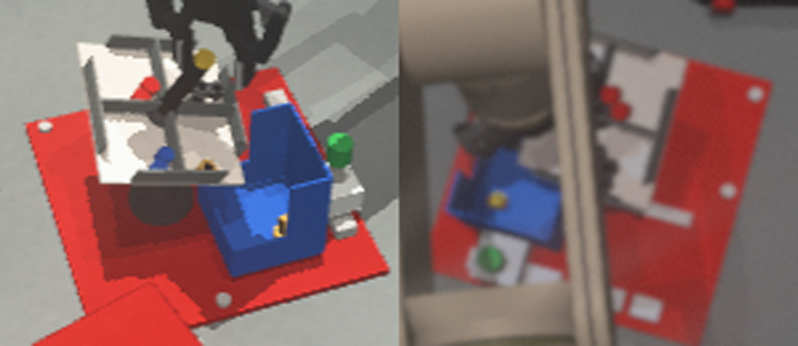

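In the left view, part of the brass is in the tub at (283,225) and one nut is still on the tray at (207,165). The bushes, spacers and dark nuts are held by their walls. I'll push a little further.

Call:
step_arm:
  targets:
    - [[-0.7,1.3,0,0,0,0],[-1.5,2.6,0,0,0,0],[-2.2,3.9,0,0,0,0],[-3,5.2,0,0,0,0],[-3.7,6.5,0,0,0,0],[-4.5,7.8,0,0,0,0],[-4.5,7.8,0,0,0,0],[-4.5,7.8,0,0,0,0],[-4.5,7.8,0,0,0,0],[-4.5,7.8,0,0,0,0]]

```text
time: 10.72
tool_pos: [606.3, 129.0, 229.4]
tcp_rot: [-180.0, 0.0, -150.4]
ft_force: [2.3, -5.3, 0.1]
finger_gap: 51.1
grip_force: 2.3
```

```bash
python3 look.py 4
```

```text
(no output)
```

View pics/both4.png

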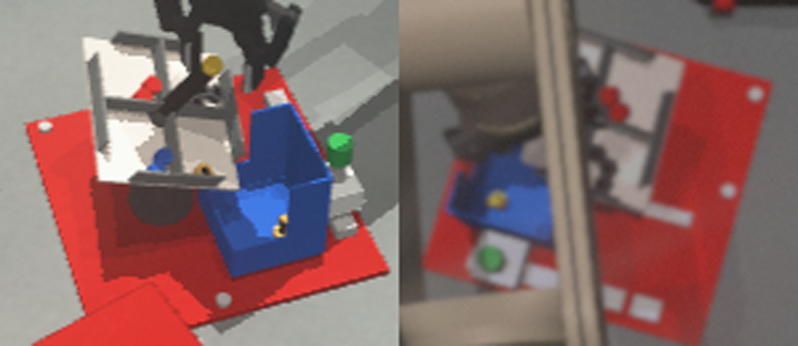

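```bash
python3 - <<'E'
from h import *
from scipy.optimize import brentq
a=np.radians(-15.3);M=np.array([[np.cos(a),np.sin(a)],[-np.sin(a),np.cos(a)]])
for n,c in(("3",(203,60)),("4",(211,65))):
    S=pickle.load(open(f"scene{n}.pkl","rb"));uv=(np.array(c)+.5)/2.66-.5+[200,205]
    f=lambda z:np.linalg.norm(ray(S,uv,z)-[638.5,72.7,135])-110
    zs=np.arange(180,250,1);v=[f(z) for z in zs]
    for i in range(len(v)-1):
        if v[i]*v[i+1]<0:
            p=ray(S,uv,brentq(f,zs[i],zs[i+1]));q=M@(p[:2]-[638.5,72.7]);print(n,p,q,np.degrees(np.arccos((p[2]-135)/110)))
E
```

```text
3 [620.06358267 119.22272855 232.9578187 ] [-30.05907738  40.00896928] 27.06062889886319
4 [615.21616922 125.14239454 228.84912615] [-36.2967263   44.43972525] 31.441425962463292
```

Call:
step_arm:
  targets:
    - [[-1,1.2,0,0,0,0],[-2,2.4,0,0,0,0],[-3,3.6,0,0,0,0],[-4,4.8,0,0,0,0],[-5,6,0,0,0,0],[-5,6,0,0,0,0],[-5,6,0,0,0,0],[-5,6,0,0,0,0],[-5,6,0,0,0,0],[-5,6,0,0,0,0]]

```text
time: 11.65
tool_pos: [601.5, 134.9, 229.6]
tcp_rot: [-179.9, 0.0, -150.4]
ft_force: [2.9, -5.2, 1.2]
finger_gap: 51.3
grip_force: 2.6
```

```bash
python3 look.py 5
```

```text
(no output)
```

View pics/both5.png

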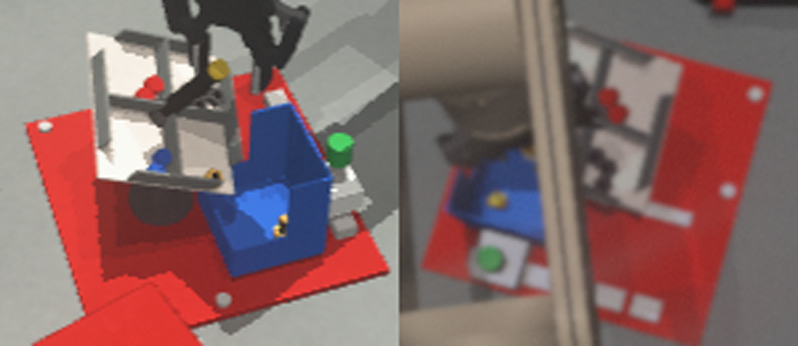

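The last nut has crept to (214,175), near the end of the left wall. I'll nudge a bit more, mostly towards the front.

Call:
step_arm:
  targets:
    - [[-1,0.8,0,0,0,0],[-2,1.6,0,0,0,0],[-3,2.4,0,0,0,0],[-4,3.2,0,0,0,0],[-4,3.2,0,0,0,0],[-4,3.2,0,0,0,0],[-4,3.2,0,0,0,0],[-4,3.2,0,0,0,0],[-4,3.2,0,0,0,0],[-4,3.2,0,0,0,0]]

```text
time: 12.58
tool_pos: [598.3, 137.8, 230.3]
tcp_rot: [-179.9, 0.1, -150.4]
ft_force: [4.9, -7.1, 1.5]
finger_gap: 51.0
grip_force: 3.7
```

```bash
python3 look.py 6
```

```text
(no output)
```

View pics/both6.png

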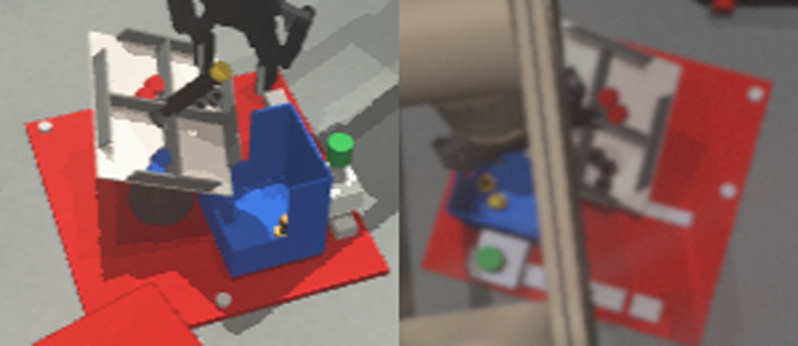

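The last brass nut has dropped into the tub: the tray compartment is empty and nuts show at (488,182) and (497,202) in the right view. Now I'll let the tray return gently.

Call:
step_arm:
  targets:
    - [[2,-3.2,0,0,0,0],[4,-6.4,0,0,0,0],[6,-9.6,0,0,0,0],[8,-12.8,0,0,0,0],[10,-16,0,0,0,0],[12,-19.2,0,0,0,0],[14,-22.4,0,0,0,0],[16,-25.6,0,0,0,0],[18,-28.8,0,0,0,0],[20,-32,0,0,0,0],[22,-35.2,0,0,0,0],[24,-38.4,0,0,0,0]]

```text
time: 13.68
tool_pos: [621.0, 99.9, 228.7]
tcp_rot: [180.0, -0.0, -150.4]
ft_force: [0.4, 0.0, 2.2]
finger_gap: 51.4
grip_force: 0.5
```

Call:
step_arm:
  targets:
    - [[2,-3.2,0,0,0,0],[4,-6.4,0,0,0,0],[6,-9.6,0,0,0,0],[8,-12.8,0,0,0,0],[10,-16,0,0,0,0],[12,-19.2,0,0,0,0],[14,-22.4,0,0,0,0],[16,-25.6,0,0,0,0],[17,-27.2,0,0,0,0],[17,-27.2,0,0,0,0],[17,-27.2,0,0,0,0],[17,-27.2,0,0,0,0]]

```text
time: 14.68
tool_pos: [638.1, 73.0, 229.3]
tcp_rot: [180.0, -0.0, -150.4]
ft_force: [-0.4, -0.0, -0.1]
finger_gap: 51.1
grip_force: 0.0
```

Call:
step_arm:
  targets:
    - [[0,0,15,0,0,0],[0,0,35,0,0,0],[0,0,60,0,0,0],[0,0,75,0,0,0],[-30,0,80,0,0,0],[-65,0,80,0,0,0],[-100,0,80,0,0,0],[-135,0,80,0,0,0],[-170,0,80,0,0,0],[-205,0,80,0,0,0],[-235,0,80,0,0,0],[-235,0,80,0,0,0]]

```text
time: 15.68
tool_pos: [399.2, 73.2, 309.6]
tcp_rot: [180.0, 0.0, -150.3]
ft_force: [0.1, -0.2, -0.2]
finger_gap: 51.0
grip_force: 0.0
```

Call:
step_arm:
  targets:
    - [[0,30,0,0,0,0],[0,60,0,0,0,0],[0,95,0,0,0,0],[0,130,0,0,0,0],[0,165,0,0,0,0],[0,165,0,0,0,0],[0,165,0,0,0,0]]

```text
time: 16.27
tool_pos: [402.8, 239.6, 309.1]
tcp_rot: [180.0, -0.0, -150.2]
ft_force: [0.1, 0.2, 0.7]
finger_gap: 51.4
grip_force: 0.0
```

```bash
python3 look.py 7; python3 -c "
import pickle,cv2
s=pickle.load(open('scene7.pkl','rb'))['img'];print(s.shape)"
```

```text
(420, 560, 3)
```

View pics/both7.png

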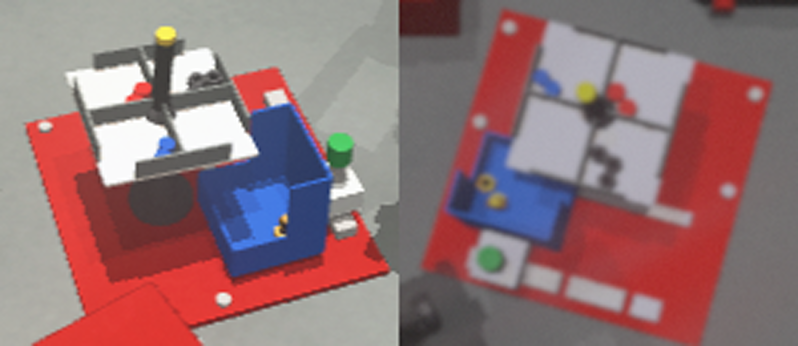

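The tray looks nearly level. The brass is in the tub at (486,182) and (497,201), and everything else is in its own compartment. I've used all my picture views, so I'll check the rest numerically: cap position and the brass areas.

```bash
cat > num.py <<'E'
from h import *
import cv2
from bench import vision
T0,S0=[pickle.load(open(n+".pkl","rb")) for n in("top","scene")]
T7,S7=[pickle.load(open(n+"7.pkl","rb")) for n in("top","scene")]
T,S=vision.snapshot("top"),vision.snapshot("scene")
def blobs(s,roi):
    x0,y0,x1,y1=roi;h=cv2.cvtColor(s["img"],cv2.COLOR_BGR2HSV)[y0:y1,x0:x1]
    m=cv2.inRange(h,(12,70,50),(33,255,255));n,l,st,c=cv2.connectedComponentsWithStats(m)
    return [(st[i,4],(c[i]+[x0,y0]).round(1).tolist()) for i in range(1,n) if st[i,4]>3]
for t,s in((T0,S0),(T7,S7),(T,S)):
    print("top",blobs(t,(190,155,290,235)));print("scene",blobs(s,(215,205,335,310)))
E
python3 num.py
```

```text
top [(np.int32(55), [252.7, 172.9]), (np.int32(24), [232.7, 184.0]), (np.int32(26), [243.7, 188.2]), (np.int32(28), [234.6, 196.4])]
scene [(np.int32(54), [259.0, 217.6]), (np.int32(37), [271.3, 249.7]), (np.int32(37), [283.6, 252.0]), (np.int32(24), [274.0, 257.1])]
top [(np.int32(52), [250.3, 174.7]), (np.int32(24), [211.6, 208.5]), (np.int32(20), [216.5, 215.5])]
scene [(np.int32(51), [261.8, 218.3]), (np.int32(8), [306.1, 287.1]), (np.int32(14), [304.5, 291.6])]
top [(np.int32(51), [250.2, 174.6]), (np.int32(22), [211.7, 208.6]), (np.int32(19), [216.4, 215.5])]
scene [(np.int32(51), [261.8, 218.3]), (np.int32(8), [306.1, 287.1]), (np.int32(14), [304.5, 291.6])]
```

```bash
cat > n2.py <<'E'
from h import *
import cv2
T,S=[pickle.load(open(n+"7.pkl","rb")) for n in("top","scene")]
O=np.array([638.5,72.7]);a=np.radians(-15.3);B=np.array([[np.cos(a),-np.sin(a)],[np.sin(a),np.cos(a)]])
w=lambda x,y,z:np.r_[O+B@[x,y],z]
for uv in((211.6,208.5),(216.5,215.5)):
    for z in(25,29,38):
        p=ray(T,uv,z);print("top",uv,z,(B.T@(p[:2]-O)).round(),"scene->",proj(S,p)[0].round(1))
for uv in((306.1,287.1),(304.5,291.6)):
    for z in(25,29,38):
        p=ray(S,uv,z);print("scene",uv,z,(B.T@(p[:2]-O)).round(),"top->",proj(T,p)[0].round(1))
print("left rear/front rim of tub",[proj(S,w(x,121,56))[0].round() for x in(-38,-88,-130)],"spout",proj(T,w(-75,75,136))[0].round(1),proj(S,w(-75,75,136))[0].round(1))
z=T["img"][195:230,195:240];print(cv2.cvtColor(z,cv2.COLOR_BGR2HSV)[8:25,10:28,0])
E
python3 n2.py
```

```text
top (211.6, 208.5) 25 [-85. 113.] scene-> [303.8 298.8]
top (211.6, 208.5) 29 [-85. 112.] scene-> [303.9 297.6]
top (211.6, 208.5) 38 [-86. 110.] scene-> [304.2 294.8]
top (216.5, 215.5) 25 [-100.   94.] scene-> [306.5 291.9]
top (216.5, 215.5) 29 [-101.   93.] scene-> [306.7 290.7]
top (216.5, 215.5) 38 [-102.   91.] scene-> [306.9 287.9]
scene (306.1, 287.1) 25 [-105.   78.] top-> [221.3 218.7]
scene (306.1, 287.1) 29 [-104.   81.] top-> [220.2 217.7]
scene (306.1, 287.1) 38 [-101.   88.] top-> [217.7 215.5]
scene (304.5, 291.6) 25 [-96.  91.] top-> [217.9 214.1]
scene (304.5, 291.6) 29 [-94.  94.] top-> [216.8 213.2]
scene (304.5, 291.6) 38 [-91. 101.] top-> [214.4 211. ]
left rear/front rim of tub [array([288., 298.]), array([307., 293.]), array([322., 289.])] spout [219.7 201.8] [296.9 260.6]
[[179 176 168 146 127 118 116 113 112 112 111 111 111 111 112 112 114 114]
 [177 173 161 135 121 118 117 114 112 112 111 111 111 111 111 111 111 112]
 [175 169 152 129 124 133 133 120 114 113 112 111 111 111 111 111 111 112]
 [168 160 139 125 134  13  17  20  21 128 113 112 112 111 111 111 
[... 284 characters left out ...]
112 111 111 111 111 111]
 [121 121 121 118 121 138  13  18  19  15 120 113 111 111 111 111 111 111]
 [123 120 118 116 114 116 119 122 119 116 116 111 111 112 112 111 111 111]
 [120 120 118 114 113 113 113 113 114 116  22  25  25  26 113 113 112 111]
 [121 119 118 113 112 112 112 113 120  22  24  24  23  23  18 116 113 111]
 [121 121 115 113 111 112 112 115 165  23  24  24  23  21  16 122 113 112]
 [119 119 114 112 112 112 113 117   3  22  25  24  23  20  12 123 113 112]
 [119 117 114 112 112 112 113 115 123  13  22  23  21  17 176 120 113 112]
 [116 115 113 112 112 112 112 113 114 115 117 124 132 129 120 114 112 112]
 [114 113 113 112 112 112 112 112 112 112 113 113 113 113 113 112 112 111]]
```

```bash
cat > n3.py <<'E'
from h import *
import cv2
np.set_printoptions(linewidth=200)
T0,S0=[pickle.load(open(n+".pkl","rb")) for n in("top","scene")]
T,S=[pickle.load(open(n+"7.pkl","rb")) for n in("top","scene")]
hs=cv2.cvtColor(S["img"],cv2.COLOR_BGR2HSV)[280:300,296:316]
print(hs[...,0]);print(hs[...,2])
print(cv2.cvtColor(S0["img"],cv2.COLOR_BGR2HSV)[244:256,264:290,0])
print("top V",cv2.cvtColor(T["img"],cv2.COLOR_BGR2HSV)[204:220,205:224,2])
a=np.radians(-15.3);M=np.array([[np.cos(a),np.sin(a)],[-np.sin(a),np.cos(a)]])
p=tri(T0,[252.7,172.9],S0,[259,217.6]).x;q=tri(T,[250.2,174.6],S,[261.8,218.3]).x
print(p,q,M@(q-p)[:2])
E
python3 n3.py
```

```text
[[110 110 110 110 110 110 110 110 110 110 110 110 111 113 112 112 112 112 112 112]
 [111 110 110 110 110 110 110 110 110 110 110 110 111 113 112 112 112 112 112 112]
 [111 110 110 110 110 110 110 110 110 110 110 110 111 112 112 112 112 112 112 112]
 [111 111 110 110 110 110 110 110 110 110 110 110 112 112 112 112 112 112 112 112]
 [110 110 110 110 110 110 110 110 110 110 110 110 111 113 112 112 112 112 112 112]
 [110 110 110 110 110 110 110 110 110 110 113 115 112 112 113 112 112 112 113 112]
 [110 110 110 110 110 110 110 110 110 114  18  19 113 112 113 112 112 112 112 112]
 [110 110 110 110 110 110 110 110 113  17  18  19 113 112 113 112 112 112 112 113]
 [110 110 110 110 110 110 110 110 112  15  17  17 113 113 113 112 113 112 112 112]
 [110 110 110 110 110 110 110 110 112  15   9 143 113 112 112 113 112 113 112 112]
 [110 110 110 110 110 110 109 168  20  18  13 119 113 113 113 112 113 113 113 112]
 [110 110 110 110 110 110 111  19  22  17  12 119 113 113 112 113 113 112 113 112]
 [110 110 110 110 110 110 112  20  22  17 169 120 113 113 113 113 112 112 112 113]
 [110 110 110 110 110
[... 4185 characters left out ...]
0 131 136 145 155 166 172 177 177 179]
 [ 74  75  84 103 125 137 141 143 139 129 137 147 143 132 141 162 173 177 178]
 [ 73  74  89 111 132 142 145 143 131 135 156 156 150 140 126 135 162 174 179]
 [ 72  76  95 121 136 140 140 131 115 148 164 163 150 137 121 120 156 171 179]
 [ 73  81 102 126 140 142 140 125 113 141 156 157 146 132 114 117 149 169 176]
 [ 72  85 110 130 141 143 139 133 114 115 127 129 124 114 103 121 148 168 177]
 [ 77  96 118 137 142 143 144 143 139 133 120 106  97 101 116 136 155 171 179]
 [ 99 111 129 140 143 144 145 151 156 161 156 146 142 142 149 160 168 176 178]]
[638.31545439  72.37497093 238.3402735 ] [634.07588953  78.32147871 238.39175292] [-5.65842688  4.61704129]
```

All three nuts have left the tray: two show separately in the tub, and the second spot there looks like a stacked pair. Dry friction left the tray about 3° low at that corner. I'll nudge the post back to upright.

Call:
step_arm:
  targets:
    - [[0,-35,0,0,0,0],[0,-75,0,0,0,0],[0,-115,0,0,0,0],[0,-150,0,0,0,0],[10,-165,0,0,0,0],[45,-165,0,0,0,0],[85,-165,0,0,0,0],[125,-165,0,0,0,0],[165,-165,0,0,0,0],[205,-165,0,0,0,0],[233,-162,0,0,0,0],[233,-162,0,0,0,0]]

```text
time: 17.47
tool_pos: [639.3, 74.0, 305.7]
tcp_rot: [179.9, -0.2, -150.5]
ft_force: [0.7, 0.0, -1.0]
finger_gap: 51.3
grip_force: 0.0
```

Call:
step_arm:
  targets:
    - [[0,0,0,0,0,0],[0,0,0,0,0,0],[0,0,-20,0,0,0],[0,0,-40,0,0,0],[0,0,-60,0,0,0],[0,0,-75,0,0,0],[0,0,-80,0,0,0],[0,0,-80,0,0,0],[0,0,-80,0,0,0]]

```text
time: 18.22
tool_pos: [636.0, 75.7, 230.9]
tcp_rot: [-180.0, 0.1, -150.4]
ft_force: [0.0, -0.2, 0.7]
finger_gap: 51.5
grip_force: 0.0
```

Call:
step_arm:
  targets:
    - [[2,-3.5,0,0,0,0],[4,-7,0,0,0,0],[5,-8.7,0,0,0,0],[6,-10.5,0,0,0,0],[7,-12.2,0,0,0,0],[8,-14,0,0,0,0],[9,-15.7,0,0,0,0],[10,-17.4,0,0,0,0],[10.3,-17.9,0,0,0,0],[10.3,-17.9,0,0,0,0],[10.3,-17.9,0,0,0,0]]

```text
time: 19.13
tool_pos: [646.4, 57.9, 229.2]
tcp_rot: [-180.0, -0.0, -150.4]
ft_force: [-0.7, -0.0, -0.2]
finger_gap: 51.3
grip_force: 0.0
```

```bash
cat > lev.py <<'E'
import contextlib,io
with contextlib.redirect_stdout(io.StringIO()): from num import *
b=[(blobs(T,(240,160,265,185)),blobs(S,(245,205,275,235)))];print(b)
M=lambda d:np.array([[.9646,-.2639],[.2639,.9646]])@d
try: print(M((tri(T,b[0][0][0][1],S,b[0][1][0][1]).x-[638.3,72.4,238.3])[:2]))
except Exception as e: print(e)
E
python3 lev.py
```

```text
[([], [(np.int32(39), [258.3, 217.3])])]
list index out of range
```

Call:
step_arm:
  targets:
    - [[-2,3.5,0,0,0,0],[-4,7,0,0,0,0],[-6,10.5,0,0,0,0],[-8.3,14.9,0,0,0,0],[-8.3,14.9,0,0,0,0],[-8.3,14.9,15,0,0,0],[-8.3,14.9,35,0,0,0],[-8.3,14.9,60,0,0,0],[-8.3,14.9,80,0,0,0],[-8.3,14.9,80,0,0,0]]

```text
time: 20.07
tool_pos: [639.9, 73.1, 315.5]
tcp_rot: [-179.8, 0.4, -150.4]
ft_force: [0.5, -0.8, 1.6]
finger_gap: 51.3
grip_force: 0.0
```

Call:
step_arm:
  targets:
    - [[-30,0,0,0,0,0],[-65,0,0,0,0,0],[-100,0,0,0,0,0],[-135,10,0,0,0,0],[-170,30,0,0,0,0],[-200,60,0,0,0,0],[-230,90,0,0,0,0],[-235,125,0,0,0,0],[-235,160,0,0,0,0],[-235,165,0,0,0,0],[-235,165,0,0,0,0],[-235,165,0,0,0,0]]

```text
time: 21.07
tool_pos: [402.9, 237.7, 308.9]
tcp_rot: [-180.0, -0.0, -150.3]
ft_force: [-0.1, -0.3, -0.3]
finger_gap: 51.4
grip_force: 0.0
```

```bash
python3 lev.py; python3 num.py | tail -2
```

```text
[([(np.int32(55), [253.6, 172.9])], [(np.int32(48), [258.8, 217.0])])]
[ 0.22736189 -2.03159737]
top [(np.int32(52), [253.5, 173.0]), (np.int32(22), [211.8, 208.4]), (np.int32(20), [216.5, 215.5])]
scene [(np.int32(48), [258.8, 217.0]), (np.int32(8), [306.1, 287.1]), (np.int32(13), [304.4, 291.7])]
```

```bash
python3 -c "
from bench import r
print(r.hand_in())"
```

```text
the job is handed in; nothing more can be done
None
```

I handed the job in at about 21 s: the plunger is home in the left hole, and the brass nuts are poured into the tub, though only two show clearly and the third seems stacked under one of them. The tray is back within about 1° of level after a small corrective nudge on the post, and the other hardware was still in its compartments in the last picture, taken just before that nudge.

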